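Build up the steam bath on the hotplate

TASK

Set up the steam bath on the hotplate, building it from the bottom, one piece at a time: stand the steel beaker on the middle of the hotplate's round plate, seat the aluminium ring in the beaker's mouth, seat the crucible in the ring, and last put the lid on the crucible. Each piece must sit level and fully home; set the pieces down rather than dropping them, and leave the mortar, the flask and the wash bottle where they are.

Things in the scene. Friction and masses are not known exactly. Their poses are not given: they have to be found in the camera images.
- plate_centre (a point): Centre of the top of the hotplate's round dark plate (120 mm across), 56 mm above the bench: the beaker's place. The hotplate is fixed: white casing 150 (x) x 160 (y) x 50 mm high, two black knobs on its front (-x, 12 mm out); the plate stands 6 mm above it, centred 10 mm to +x of its middle. Axes are the hotplate's, z up. It stands left or right, beside the balance.
- balance: Bystander, fixed: a grey balance with a casing of the same size as the hotplate's (150 x 160 x 50 mm) but a bright flat rectangular pan (100 x 120 mm, top 56 mm above the bench) and a display on its front. Nothing goes on it. Origin: centre of its underside, z up.
- beaker: Plain straight stainless steel beaker, open at the top: 56 mm outer diameter, 50 mm inner, 75 mm high, wall 3 mm, floor 4 mm thick, about 140 g. Stands upright on the bench. Origin: centre of its underside, z up.
- ring: Flat aluminium ring lying on the bench, 17 mm high, 70 g: a flange 64 mm in diameter between 7 and 17 mm up, below it a collar 7 mm high (41 mm across at the bottom, 43 mm at the flange). Through hole 36 mm (34 mm at the very bottom). On the beaker, collar inside and flange on the rim, its origin is 68 mm above the beaker's. Origin: centre of its underside, z up.
- crucible: White porcelain crucible, open at the top, 52 mm high, 60 g: foot 22 mm across, widening to 28 mm from 10 mm up; shoulder 42 mm across from 24 to 28 mm up; above it an upright cup, 38 mm outer, 32 mm inner diameter. In the ring the shoulder rests on the ring's top: its origin is then 7 mm below the ring's. Origin: centre of its underside, z up.
- lid: Small white porcelain lid lying knob up, 30 g: disc 40 mm across from 5 to 9 mm up, below it a plug 25 mm across (20 mm at the very bottom), above it an upright round knob 14 mm across from 9 to 28 mm up. On the crucible, plug in the mouth and disc on the rim, its origin is 47 mm above the crucible's. Origin: centre of its underside, z up.
- mortar: Bystander, loose: a thick white porcelain mortar (bowl), 82 mm across, 45 mm high, standing in the row among the pieces. Origin: centre of its underside, z up.
- flask: Bystander, loose: an amber conical flask, 64 mm across at the foot, 105 mm high, standing off to one side. Origin: centre of its underside, z up.
- wash_bottle: Bystander, loose: a white plastic bottle with a blue cap, 60 mm across, 160 mm high, standing off to the other side. Origin: centre of its underside, z up.
Not all that is in view belongs to the job. Several things have the shape of the ring; the one meant has the colours described above. Leave any pink look-alike of the crucible alone.

How it is judged:
By the outcome, as a careful person would: the job done as asked, in the order asked, and still so for the second after the job is handed in, with the robot touching nothing.
It also fails if it takes over 102 s, if anything falls off the work surface, if the arm or the gripper's body presses on something with over 40 N, if the wrist force passes 120 N, or if a joint passes its speed limit or range.

ROBOT

A 6-joint arm with a two-finger parallel gripper is mounted at the origin on the work surface. World frame = base frame: x ahead of the robot, y to its left, z up, the work surface at z = 0. Lengths are in m, angles in degrees, forces in N, time in s.
With the tool pointing down it reaches from about 0.375 to 0.9 m from the base axis. Payload 3.1 kg.
Tool frame: the origin (TCP) lies on the centre line of the jaws, within the pads' length; the fingertips stand 25 mm ahead of it and the grasp point (between the pads) lies 6 mm ahead of it; z points along the fingers, y is the line along which they close (so a half turn about z gives the same grasp; the last joint's range is limited). The gripper opens to 87 mm and grips with 3 to 60 N. Pads are 19 mm wide; open, the fingers measure 117 mm over their backs; the gripper's body (75 mm by 190 mm) begins 51 mm behind the grasp point.
Start: joints at [-75.888, 30.224, 82.088, -0, 67.689, -10.227], TCP at [0.258, -0.569, 0.248] pointing down, gripper open.
Joint ranges: [-176.69, 176.69], [-43.24, 126.21], [12.49, 139.97], [-82, 262], [0, 151.66], [-163.58, 163.58]. Speed limits (degrees/s): [159.86, 159.86, 180, 180, 180, 180].

INTERFACE

Orientations are given as a 3x3 rotation matrix whose columns are the frame's x, y, z axes.
In Python, from rig import bot, cams, models gives the robot as it stands. The module is installed in compiled form; this text tells all that it offers.
- The arm moves only by the shell command python3 -m handwheel 'ROWS' [OPENING]. ROWS is JSON, a list of rows, each a list of 6 numbers: the shift along the world's x, y, z each as a share of 1 m, from -1 to 1, then the turn, a rotation vector about the world's x, y, z each as a share of 2 rad, from -1 to 1. In form: [[dx, dy, dz, wx, wy, wz], ...]. A call has exactly 8 rows; each row is the pose to reach, as a shift and turn from the pose commanded when the call began; what a row does not reach only later rows make up. A row lasts 1/12 s, in which the tool goes at most 41.7 mm and 7.16 degrees, less where a joint would pass 70% of its speed; a pose out of reach is approached as far as the arm can. A call with a number of a shift or a turn outside -1 to 1 is refused whole. A call with a gripper value outside its range is refused whole. OPENING is the opening, from -1 (shut) to 1 (fully open), so that 0 is half open, set as the call begins (- or left out, the last holds). The fingers move at their own pace and stop on an object; the grip force is fixed at half the most. Time passes only in rows, so rows that repeat a pose let the fingers close, or fill a call up. It gives the time, the measured TCP pose, the force, the opening and the grip force at its end, in the units of the state.
- bot.read_state(): the state, without advancing time (a new reading comes with each control period).
- cams.capture(name): name is "side" or "top" or "wrist"; returns (picture, depth): 420x560x3 uint8, blue, green, red; 420x560 float32, m along the optical axis (not along the pixel's ray), 0 where there is no reading.
- cams.calibration(name): a dict with "mtx" (3x3 intrinsics, pixels), "R" (3x3) and "t" (3): a world point X has camera coordinates R X + t; the wrist camera has in their place "tool_from_camera" (4x4, takes a point from camera to tool coordinates, whose origin is the TCP and whose axes are the flange's). Camera axes: x right, y down, z forward; pixel columns grow to the right and rows downward; lengths in m; the calibration is good to about 2 mm. A picture is of the moment at which its call begins: read the wrist's pose just before it. calibration takes no time and is no camera call.
- bot.hand_in(): hands the job in; it is judged then, once.
Trained networks look in the newest picture that a camera, given by its name, has taken for a name from the list of things; names that differ only in an ending like _2 or _b are one class to them, and where a whole thing is asked for, a point or a joint stands for the part that bears it (a point fixed in the world has none). Each returns a list of dicts, best first, with "conf" (0 to 1); they miss things now and then, are a little off and sometimes report something else, mostly with a low value. They report only what shows in the picture. A call takes as long as a camera call. They do not tell look-alikes from the thing itself.
- models.spot_in(query, camera): "position" ([column, row] in pixels, amid what is visible of it).
- models.tip_of(query, camera): "position" ([column, row] in pixels: a listed point, or the origin of a listed thing).
The state is a dict: "time_s": time; "joint_positions": joint angles; "qvel": joint speeds; "tau": joint torques, N m; "position": TCP position; "tcp_rot": TCP orientation; "force": force on the tool from outside, world axes, zero at the start; "moment": the same for the moment, N m; "opening": opening from 0.0 (shut) to 1.0 (fully open); "grasp_force": force on a finger pad.
Only numpy, scipy, OpenCV 4.12 (cv2) and the standard library are available. Lean on these libraries where they do the work, as an engineer would, in place of code of your own. Each camera call takes 0.05 s, during which the arm holds its last target. There are 200 camera calls.

## Working session

There is one attempt and no reset: what is moved stays moved. The work goes in short steps, Python scripts to look and compute and a shell command to move; the robot and the scene stay as the last step left them, time stands still between calls to the robot, and variables do not carry over. Pictures are saved under pics/ and viewed, at most 14 in all, crops included, and the job is handed in when it is done.

```bash
mkdir -p pics; cat > h.py <<'E'
import numpy as np,cv2
from rig import bot,cams,models
def cap(n,save=None):
    s=bot.read_state(); im,d=cams.capture(n); c=cams.calibration(n); K=np.array(c["mtx"])
    if n=="wrist":
        T=np.eye(4);T[:3,:3]=s["tcp_rot"];T[:3,3]=s["position"];W=T@np.array(c["tool_from_camera"])
    else:
        R=np.array(c["R"]);W=np.eye(4);W[:3,:3]=R.T;W[:3,3]=-R.T@np.array(c["t"])
    if save: cv2.imwrite("pics/"+save,im)
    v,u=np.mgrid[:d.shape[0],:d.shape[1]]
    P=np.stack([(u-K[0,2])*d/K[0,0],(v-K[1,2])*d/K[1,1],d],-1)@W[:3,:3].T+W[:3,3]
    return im,d,P,K,W
def ray(px,K,W,z):
    r=W[:3,:3]@np.array([(px[0]-K[0,2])/K[0,0],(px[1]-K[1,2])/K[1,1],1.]); o=W[:3,3]
    return o+r*(z-o[2])/r[2]
E
python3 - <<'E'
from h import *
for n in ("top","side"):
    im,d,P,K,W=cap(n,n+"1.png"); print(n,W[:3,3].round(2))
    for q in ["plate_centre","balance","beaker","ring","crucible","lid","mortar","flask","wash_bottle"]:
        r=models.tip_of(q,n)
        print(q,[(np.round(a["position"]).tolist(),round(a["conf"],2),ray(a["position"],K,W,0.056 if q[0:2]=="pl" else 0).round(3)[:2].tolist()) for a in r[:3]])
print(bot.read_state())
E
```

```text
top [ 0.27 -0.01  1.34]
plate_centre [([214.0, 160.0], 0.91, [0.653, 0.158]), ([414.0, 177.0], 0.49, [0.615, -0.347])]
balance [([270.0, 235.0], 0.62, [0.472, 0.013]), ([336.0, 164.0], 0.58, [0.665, -0.158]), ([214.0, 234.0], 0.39, [0.472, 0.156])]
beaker [([273.0, 235.0], 0.92, [0.471, 0.006]), ([133.0, 164.0], 0.25, [0.653, 0.376]), ([396.0, 235.0], 0.18, [0.476, -0.311])]
ring [([432.0, 219.0], 0.94, [0.52, -0.406]), ([396.0, 233.0], 0.56, [0.481, -0.311])]
crucible [([167.0, 269.0], 0.74, [0.38, 0.271]), ([162.0, 230.0], 0.47, [0.479, 0.289])]
lid [([214.0, 232.0], 0.63, [0.478, 0.156])]
mortar [([329.0, 245.0], 0.76, [0.448, -0.139]), ([394.0, 236.0], 0.19, [0.474, -0.307])]
flask [([412.0, 177.0], 0.77, [0.631, -0.356])]
wash_bottle [([213.0, 160.0], 0.48, [0.669, 0.167])]
side [0.08 0.48 0.62]
plate_centre [([189.0, 229.0], 0.79, [0.647, 0.157])]
balance [([284.0, 188.0], 0.61, [0.659, -0.149])]
beaker [([301.0, 257.0], 0.96, [0.459, 0.008])]
ring [([377.0, 192.0], 0.81, [0.475, -0.314]), ([382.0, 170.0], 0.81, [0.523, -0.412])]
crucible [([237.0, 358.0], 0.95, [0.377, 0.262])
[... 332 characters left out ...]
311738e-04,
        6.76897409e+01, -1.02279567e+01]), 'qvel': array([ 0.03662938, -0.03098441,  0.02989595,  0.1090354 , -0.00722076,
       -0.01876767]), 'tau': array([ 1.37647407e-03, -4.40013814e+01, -1.76988655e+01,  6.34731911e-02,
        5.03832358e-02, -3.89319655e-05]), 'position': array([ 0.25760201, -0.56942097,  0.24756488]), 'tcp_rot': array([[ 9.11115667e-01,  4.12150752e-01, -1.08920733e-05],
       [ 4.12150751e-01, -9.11115667e-01, -1.77553190e-05],
       [-1.72418067e-05,  1.16879731e-05, -1.00000000e+00]]), 'force': array([-0.29516235,  0.68368938, -0.25008184]), 'moment': array([ 0.02406805,  0.06316212, -0.01159262]), 'grasp_force': 0.0, 'opening': 1.0013692010088746}
```

View pics/top1.png

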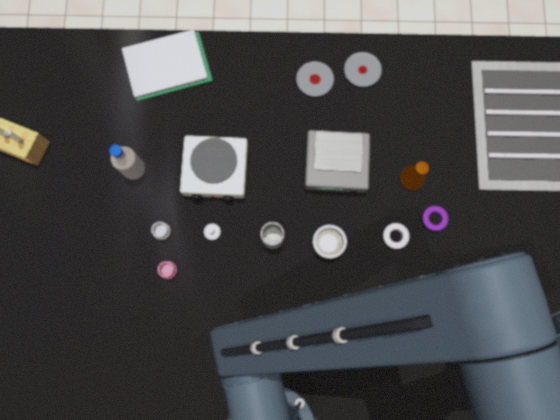

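View pics/side1.png

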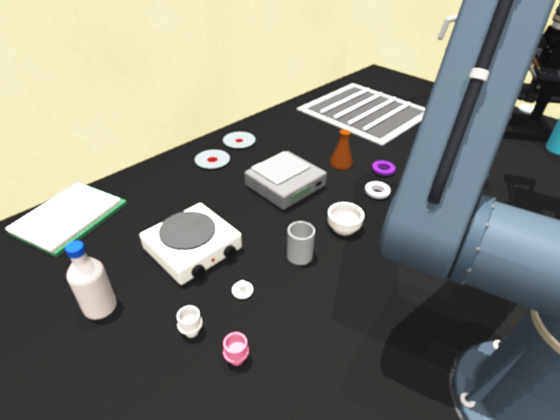

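Top view: white ring at about (396,235), with the purple decoy at (432,219). Beaker (273,235), lid (213,232), white crucible (161,230), pink decoy (167,269), hotplate plate (214,160). The side view agrees. I'll align the tool and look with the wrist camera as I go.

```bash
python3 -m handwheel '[[0.025,0.033,0,0,0,-0.05],[0.05,0.066,0.02,0,0,-0.1],[0.075,0.1,0.04,0,0,-0.15],[0.1,0.133,0.05,0,0,-0.2124],[0.125,0.166,0.05,0,0,-0.2124],[0.15,0.2,0.05,0,0,-0.2124],[0.17,0.23,0.05,0,0,-0.2124],[0.18,0.257,0.05,0,0,-0.2124]]' 1
cat >> h.py <<'E'
def circ(P,zlo,zhi,c,rad,rmin=0):
    m=(P[...,2]>zlo)&(P[...,2]<zhi)&(np.hypot(P[...,0]-c[0],P[...,1]-c[1])<rad)
    Q=P[m][:,:2]
    return (cv2.minEnclosingCircle(Q.astype(np.float32)),np.median(P[m][:,2]),len(Q)) if len(Q)>5 else None
E
python3 - <<'E'
from h import *
im,d,P,K,W=cap("wrist","w1.png"); s=bot.read_state(); print(s["position"],s["tcp_rot"].round(3),W.round(3))
r=models.tip_of("ring","wrist")
print([(a["position"],a["conf"],ray(a["position"],K,W,0).round(4)) for a in r])
print(circ(P,.011,.025,(.476,-.312),.05))
im,d,P,K,W=cap("top")
for n,c,zl,zh,R in [("ring",(.476,-.312),.011,.025,.05),("beaker",(.468,.006),.065,.085,.05),("lid",(.475,.158),.004,.014,.04),("cruc",(.475,.288),.045,.06,.04),("plate",(.65,.158),.0535,.06,.09),]: print(n,circ(P,zl,zh,c,R))
E
```

```text
time_s: 1.67
position: [0.4396, -0.3105, 0.298]
tcp_rot: [[1.0, 0.001, 0.002], [0.001, -1.0, -0.001], [0.002, 0.001, -1.0]]
force: [0.4, -0.2, -0.7]
opening: 1.002
grasp_force: 0.0
[ 0.44014013 -0.30404496  0.29770649] [[ 1.     0.005  0.001]
 [ 0.005 -1.     0.006]
 [ 0.001 -0.006 -1.   ]] [[ 0.001 -0.963 -0.268  0.513]
 [-1.    -0.001 -0.    -0.31 ]
 [-0.     0.268 -0.963  0.435]
 [ 0.     0.     0.     1.   ]]
[([277.9, 139.8], 0.74, array([ 0.4706, -0.3062,  0.    ])), ([367.4, 98.2], 0.66, array([ 0.5179, -0.4088,  0.    ]))]
(((0.4711860418319702, -0.30664825439453125), 0.03195156157016754), np.float64(0.016539957673702588), 1687)
ring (((0.4782871603965759, -0.28056707978248596), 0.015856832265853882), np.float64(0.017332666364291205), 46)
beaker (((0.48119473457336426, -0.012880921363830566), 0.007504044566303492), np.float64(0.07585278812602958), 9)
lid (((0.47606897354125977, 0.15806016325950623), 0.038862716406583786), np.float64(0.00782897381758052), 209)
cruc (((0.47342902421951294, 0.2864997386932373), 0.01925671100616455), np.float64(0.05054833554171889), 70)
plate (((0.6474039554595947, 0.16063320636749268), 0.08948438614606857), np.float64(0.05613560234253989), 1446)
```

View pics/w1.png

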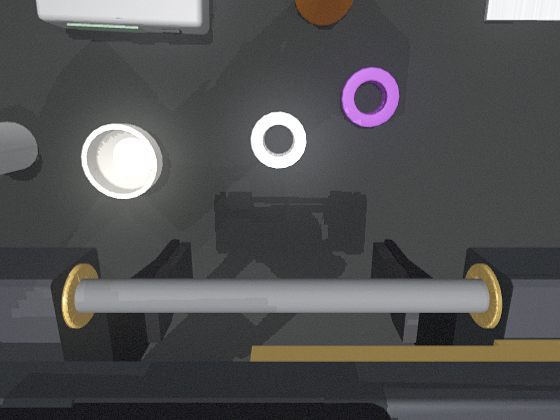

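Wrist view: white (aluminium) ring at (278,140), purple decoy at (370,97), mortar at (122,160). Next I'll look at the beaker, hotplate and lid from one settled pose.

```bash
python3 -m handwheel '[[0.008,0.039,0.008,0,0,0],[0.016,0.078,0.016,0,0,0],[0.024,0.117,0.024,0,0,0],[0.032,0.156,0.032,0,0,0],[0.04,0.195,0.04,0,0,0],[0.048,0.234,0.05,0,0,0],[0.056,0.273,0.05,0,0,0],[0.06,0.312,0.05,0,0,0]]' >/dev/null
python3 -m handwheel '[[0,0.038,0,0,0,0],[0,0.07,0,0,0,0],[0,0.08,0,0,0,0],[0,0.08,0,0,0,0],[0,0.08,0,0,0,0],[0,0.08,0,0,0,0],[0,0.08,0,0,0,0],[0,0.08,0,0,0,0]]'
python3 - <<'E'
from h import *
im,d,P,K,W=cap("wrist","w2.png"); print(W[:3,3])
for n,c,zl,zh,R in [("beaker",(.465,.006),.066,.085,.045),("lid",(.475,.158),.005,.0135,.03),("knob",(.475,.158),.02,.032,.03),("cruc",(.475,.288),.045,.06,.04)]: print(n,circ(P,zl,zh,c,R))
for q in ["plate_centre","beaker","lid","crucible"]:
    print(q,[(np.round(a["position"]).tolist(),round(a["conf"],2),ray(a["position"],K,W,0.056 if q[0:2]=="pl" else 0).round(4)[:2].tolist()) for a in models.tip_of(q,"wrist")[:2]])
# dark plate: low intensity, height .05-.06
g=im.max(2); m=((P[...,2]>.051)&(P[...,2]<.061)&(g<130)&(np.hypot(P[...,0]-.65,P[...,1]-.16)<.075)).astype(np.uint8)
m=cv2.morphologyEx(m,cv2.MORPH_OPEN,np.ones((5,5)))
Q=P[m>0]; print("plate",cv2.minEnclosingCircle(Q[:,:2].astype(np.float32)),Q.mean(0),len(Q))
E
```

```text
time_s: 3.15
position: [0.4979, 0.078, 0.3475]
tcp_rot: [[1.0, -0.003, 0.0], [-0.003, -1.0, -0.0], [0.0, 0.0, -1.0]]
force: [-0.0, 0.8, -0.4]
opening: 0.996
grasp_force: 0.0
[0.57124866 0.07788741 0.4842464 ]
beaker (((0.46336278319358826, 0.007121628616005182), 0.0280754491686821), np.float64(0.07410838175326845), 523)
lid (((0.47541841864585876, 0.16194866597652435), 0.02019886113703251), np.float64(0.008829601806079335), 586)
knob (((0.47625112533569336, 0.1616794764995575), 0.006890369113534689), np.float64(0.027552005682352054), 99)
cruc (((0.4725891947746277, 0.2863270938396454), 0.019293775781989098), np.float64(0.05099391680787027), 356)
plate_centre [([205.0, 24.0], 0.82, [0.6522, 0.1602])]
beaker [([334.0, 184.0], 0.68, [0.4636, 0.0068])]
lid [([218.0, 175.0], 0.73, [0.4764, 0.164])]
crucible [([150.0, 242.0], 0.65, [0.3807, 0.2653]), ([127.0, 180.0], 0.58, [0.4698, 0.288])]
plate ((0.0, 0.0), 0.0) [nan nan nan] 0<stdin>:9: RuntimeWarning: Mean of empty slice.
  ret = um.true_divide(
```

View pics/w2.png

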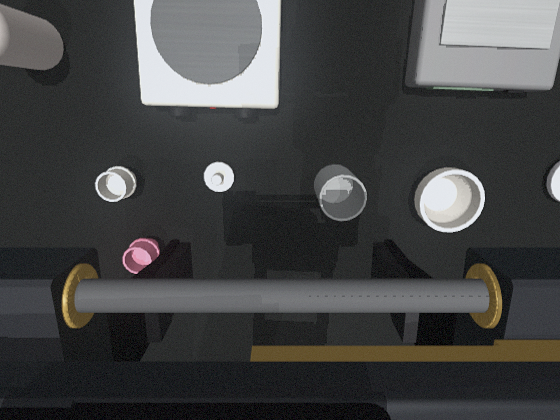

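Wrist view: beaker at (340,193), lid (219,177), crucible (116,184), plate (206,25). The beaker is measured, so I'll grasp it.

```bash
python3 -m handwheel '[[-0.01,-0.018,-0.035,0,0,0],[-0.018,-0.036,-0.07,0,0,0],[-0.026,-0.054,-0.105,0,0,0],[-0.0342,-0.0705,-0.14,0,0,0],[-0.0342,-0.0705,-0.175,0,0,0],[-0.0342,-0.0705,-0.21,0,0,0],[-0.0342,-0.0705,-0.24,0,0,0],[-0.0342,-0.0705,-0.265,0,0,0]]' 1 >/dev/null
python3 -m handwheel '[[0,0,-0.015,0,0,0],[0,0,-0.0275,0,0,0],[0,0,-0.0275,0,0,0],[0,0,-0.0275,0,0,0],[0,0,-0.0275,0,0,0],[0,0,-0.0275,0,0,0],[0,0,-0.0275,0,0,0],[0,0,-0.0275,0,0,0]]'
python3 -m handwheel '[[0,0,0,0,0,0],[0,0,0,0,0,0],[0,0,0,0,0,0],[0,0,0,0,0,0],[0,0,0,0,0,0],[0,0,0,0,0,0],[0,0,0,0,0,0],[0,0,0,0,0,0]]' -1
```

```text
time_s: 4.73
position: [0.464, 0.009, 0.0559]
tcp_rot: [[1.0, 0.0, 0.002], [0.0, -1.0, -0.0], [0.002, 0.0, -1.0]]
force: [-0.7, -0.8, 0.8]
opening: 1.003
grasp_force: 0.0
time_s: 5.4
position: [0.4635, 0.0089, 0.0551]
tcp_rot: [[1.0, 0.0, 0.0], [0.0, -1.0, -0.0], [0.0, 0.0, -1.0]]
force: [-0.0, -0.6, -0.3]
opening: 0.641
grasp_force: 30.0
```

```bash
python3 -m handwheel '[[0,0,0.03,0,0,0],[0,0,0.07,0,0,0],[0,0,0.11,0,0,0],[0.015,0.02,0.14,0,0,0],[0.035,0.04,0.17,0,0,0],[0.055,0.06,0.2,0,0,0],[0.075,0.08,0.225,0,0,0],[0.095,0.1,0.245,0,0,0]]' 
python3 -m handwheel '[[0.015,0.02,0,0,0,0],[0.03,0.04,0,0,0,0],[0.0366,0.05,0,0,0,0],[0.0366,0.05,0,0,0,0],[0.0366,0.05,0,0,0,0],[0.0366,0.05,0,0,0,0],[0.0366,0.05,0,0,0,0],[0.0366,0.05,0,0,0,0]]'
python3 - <<'E'
from h import *
im,d,P,K,W=cap("wrist","w3.png"); print(W[:3,3])
print([(np.round(a["position"]).tolist(),round(a["conf"],2),ray(a["position"],K,W,.056)) for a in models.tip_of("plate_centre","wrist")])
m=(np.abs(P[...,2]-.056)<.004); m2=(np.abs(P[...,2]-.05)<.0025)
print(im[m].mean(0),m.sum(),m2.sum())
Q=P[(P[...,2]>.0535)&(P[...,2]<.06)&(np.hypot(P[...,0]-.65,P[...,1]-.16)<.1)]
print(np.percentile(Q,[0,1,50,99,100],axis=0).round(4))
print(cv2.minEnclosingCircle(Q[:,:2].astype(np.float32)))
C=P[(P[...,2]>.044)&(P[...,2]<.06)&(np.hypot(P[...,0]-.65,P[...,1]-.16)<.13)]
print(np.percentile(C,[0,.5,50,99.5,100],axis=0).round(4)); print(cv2.minAreaRect(C[:,:2].astype(np.float32)))
E
```

```text
time_s: 6.07
position: [0.559, 0.1103, 0.3024]
tcp_rot: [[1.0, 0.0, 0.002], [0.0, -1.0, 0.0], [0.002, -0.0, -1.0]]
force: [1.0, -0.9, -1.6]
opening: 0.644
grasp_force: 30.0
time_s: 6.73
position: [0.5943, 0.158, 0.2999]
tcp_rot: [[1.0, -0.001, -0.001], [-0.001, -1.0, -0.0], [-0.001, 0.0, -1.0]]
force: [-0.1, -0.7, -1.9]
opening: 0.641
grasp_force: 30.0
[0.6678283  0.15798957 0.43650225]
[([282.0, 117.0], 0.92, array([0.65281131, 0.15762906, 0.056     ]))]
[135.78885907 134.15122942 131.64713136] 13787 14624
[[0.5914 0.1002 0.0535]
 [0.5958 0.1037 0.0539]
 [0.6537 0.1596 0.0556]
 [0.7069 0.215  0.0575]
 [0.7107 0.2188 0.0586]]
((0.650930643081665, 0.1593472957611084), 0.0600692518055439)
[[0.5645 0.078  0.044 ]
 [0.5684 0.081  0.045 ]
 [0.6483 0.1597 0.0541]
 [0.7152 0.238  0.0575]
 [0.7175 0.241  0.0586]]
((0.640917181968689, 0.15966349840164185), (0.15971215069293976, 0.1497666835784912), 88.3428955078125)
```

View pics/w3.png

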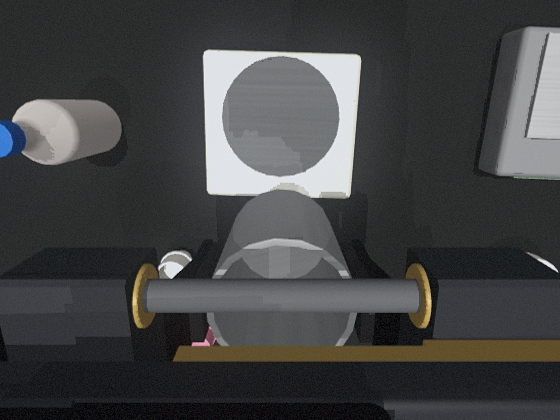

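Plate centre found at (282,117) → (0.651, 0.159), and the beaker is held straight. I'll set it down now.

```bash
python3 -m handwheel '[[0.02,0.002,-0.01,0,0,0],[0.04,0.002,-0.04,0,0,0],[0.056,0.002,-0.075,0,0,0],[0.056,0.002,-0.11,0,0,0],[0.056,0.002,-0.14,0,0,0],[0.056,0.002,-0.16,0,0,0],[0.056,0.002,-0.172,0,0,0],[0.056,0.002,-0.178,0,0,0]]' 
python3 -m handwheel '[[0,0,0,0,0,0],[0,0,-0.002,0,0,0],[0,0,-0.004,0,0,0],[0,0,-0.006,0,0,0],[0,0,-0.008,0,0,0],[0,0,-0.0095,0,0,0],[0,0,-0.0105,0,0,0],[0,0,-0.0105,0,0,0]]'
```

```text
time_s: 7.5
position: [0.65, 0.1606, 0.1199]
tcp_rot: [[1.0, -0.0, -0.003], [-0.0, -1.0, -0.0], [-0.003, 0.0, -1.0]]
force: [-0.3, -0.6, -1.0]
opening: 0.649
grasp_force: 30.0
time_s: 8.17
position: [0.6509, 0.1611, 0.1114]
tcp_rot: [[1.0, 0.0, -0.0], [0.0, -1.0, 0.0], [-0.0, -0.0, -1.0]]
force: [0.2, 0.5, -1.8]
opening: 0.644
grasp_force: 30.0
```

```bash
python3 -m handwheel '[[0,0,-0.0003,0,0,0],[0,0,-0.0006,0,0,0],[0,0,-0.001,0,0,0],[0,0,-0.001,0,0,0],[0,0,-0.001,0,0,0],[0,0,-0.001,0,0,0],[0,0,-0.001,0,0,0],[0,0,-0.001,0,0,0]]'
```

```text
time_s: 8.83
position: [0.6511, 0.1611, 0.1111]
tcp_rot: [[1.0, 0.0, 0.0], [0.0, -1.0, -0.0], [0.0, 0.0, -1.0]]
force: [-1.4, -0.7, 4.3]
opening: 0.639
grasp_force: 30.0
```

Contact made. Now release, rise and go to the ring, passing well above everything.

```bash
Z='[0,0,0,0,0,0]'; python3 -m handwheel '[[0,0,0,0,0,0],[0,0,0,0,0,0],[0,0,0,0,0,0],[0,0,0,0,0,0],[0,0,0,0,0,0],[0,0,0.01,0,0,0],[0,0,0.04,0,0,0],[0,0,0.08,0,0,0]]' 1
python3 -m handwheel '[[0,-0.02,0.03,0,0,0],[-0.02,-0.05,0.06,0,0,0],[-0.035,-0.085,0.08,0,0,0],[-0.05,-0.12,0.08,0,0,0],[-0.065,-0.155,0.08,0,0,0],[-0.08,-0.19,0.08,0,0,0],[-0.095,-0.225,0.08,0,0,0],[-0.11,-0.26,0.08,0,0,0]]' >/dev/null
python3 -m handwheel '[[-0.015,-0.035,0,0,0,0],[-0.03,-0.07,-0.01,0,0,0],[-0.045,-0.105,-0.02,0,0,0],[-0.06,-0.14,-0.03,0,0,0],[-0.08,-0.17,-0.04,0,0,0],[-0.1,-0.2,-0.05,0,0,0],[-0.101,-0.206,-0.05,0,0,0],[-0.101,-0.206,-0.05,0,0,0]]' >/dev/null
python3 -m handwheel '[[0,0,0,0,0,0],[0,0,0,0,0,0],[0,0,0,0,0,0],[0,0,0,0,0,0],[0,0,0,0,0,0],[0,0,0,0,0,0],[0,0,0,0,0,0],[0,0,0,0,0,0]]'
python3 - <<'E'
from h import *
im,d,P,K,W=cap("wrist","w4.png"); print(W[:3,3])
print(circ(P,.011,.025,(.474,-.31),.045))
E
```

```text
time_s: 9.5
position: [0.6485, 0.1608, 0.1881]
tcp_rot: [[1.0, -0.0, -0.008], [-0.0, -1.0, -0.001], [-0.008, 0.001, -1.0]]
force: [0.4, 0.2, 0.6]
opening: 0.992
grasp_force: 0.0
time_s: 11.5
position: [0.4402, -0.3047, 0.2206]
tcp_rot: [[1.0, 0.0, 0.0], [0.0, -1.0, -0.0], [0.0, 0.0, -1.0]]
force: [0.9, 0.4, -0.3]
opening: 0.998
grasp_force: 0.0
[ 0.51351755 -0.30463387  0.3573184 ]
(((0.471265971660614, -0.30679669976234436), 0.03201347589492798), np.float64(0.01656226640454611), 2499)
```

```bash
python3 -m handwheel '[[0.02,-0.002,-0.03,0,0,0],[0.031,-0.002,-0.065,0,0,0],[0.031,-0.002,-0.1,0,0,0],[0.031,-0.002,-0.13,0,0,0],[0.031,-0.002,-0.155,0,0,0],[0.031,-0.002,-0.175,0,0,0],[0.031,-0.002,-0.187,0,0,0],[0.031,-0.002,-0.1925,0,0,0]]'
python3 -m handwheel '[[0,0,0,0,0,0],[0,0,0,0,0,0],[0,0,0,0,0,0],[0,0,0,0,0,0],[0,0,0,0,0,0],[0,0,0,0,0,0],[0,0,0,0,0,0],[0,0,0,0,0,0]]' -1
```

```text
time_s: 12.22
position: [0.4703, -0.3064, 0.0262]
tcp_rot: [[1.0, -0.0, -0.002], [-0.0, -1.0, 0.002], [-0.002, -0.002, -1.0]]
force: [-0.3, 0.3, 0.2]
opening: 1.0
grasp_force: 0.0
time_s: 12.88
position: [0.4716, -0.3074, 0.0292]
tcp_rot: [[1.0, -0.0, 0.002], [-0.0, -1.0, -0.001], [0.002, 0.001, -1.0]]
force: [-0.2, -0.1, 6.1]
opening: 0.716
grasp_force: 30.0
```

```bash
python3 -m handwheel '[[0,0,0.01,0,0,0],[0,0,0.04,0,0,0],[0,0,0.08,0,0,0],[0,0,0.12,0,0,0],[0,0,0.12,0,0,0],[0,0,0.12,0,0,0],[0,0,0.12,0,0,0],[0,0,0.12,0,0,0]]'
python3 - <<'E'
from h import *
im,d,P,K,W=cap("wrist","w5.png"); cap("side","s5.png")
i=cv2.imread("pics/s5.png"); print(d.shape)
cv2.imwrite("pics/s5c.png",np.vstack([cv2.resize(i[80:260,280:480],(600,540))]))
s=bot.read_state(); Q=P.reshape(-1,3); m=(np.hypot(Q[:,0]-s["position"][0],Q[:,1]-s["position"][1])<.029)&(abs(Q[:,2]-s["position"][2])<.03)
Q=Q[m]; 
if len(Q)>10: A=np.c_[Q[:,:2]-s["position"][:2],np.ones(len(Q))]; print(len(Q),np.linalg.lstsq(A,Q[:,2],rcond=None)[0],np.percentile(Q,[1,50,99],axis=0)-s["position"])
E
```

```text
time_s: 13.55
position: [0.4699, -0.3059, 0.1468]
tcp_rot: [[1.0, 0.0, -0.003], [0.0, -1.0, 0.002], [-0.003, -0.002, -1.0]]
force: [-0.5, -0.0, -0.7]
opening: 0.717
grasp_force: 30.0
(420, 560)
5516 [0.02485562 0.00365376 0.13308502] [[-0.02769702 -0.02763063 -0.02737738]
 [ 0.0106259  -0.00035733 -0.01244386]
 [ 0.02792874  0.02766659 -0.01100221]]
```

View pics/w5.png

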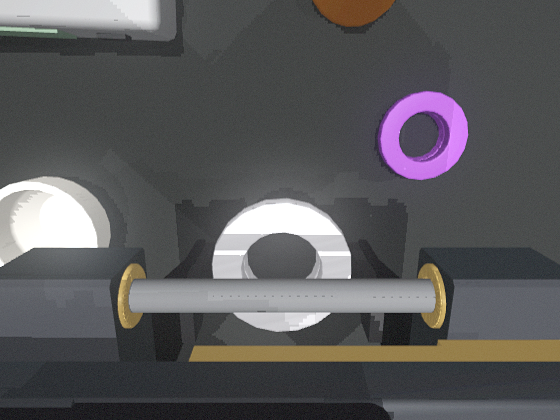

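View pics/s5c.png

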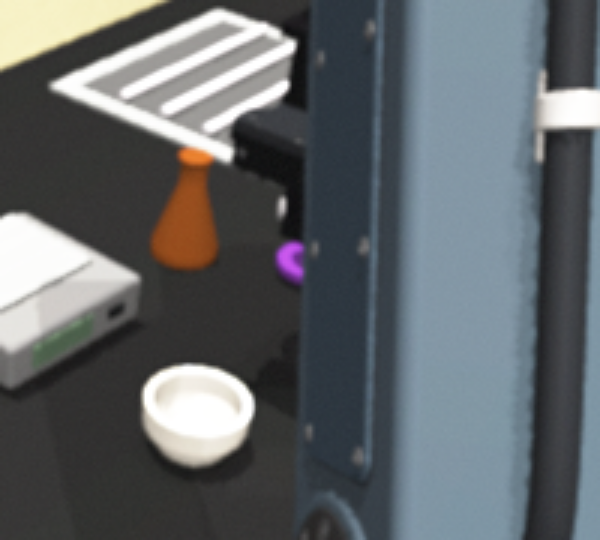

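The ring is held at (282,262) and looks level; the purple one is untouched. I'll carry it to a viewpoint just short of the beaker.

```bash
python3 -m handwheel '[[0.005,0.01,0.035,0,0,0],[0.015,0.035,0.07,0,0,0],[0.025,0.07,0.09,0,0,0],[0.035,0.105,0.11,0,0,0],[0.045,0.14,0.13,0,0,0],[0.055,0.175,0.14,0,0,0],[0.065,0.21,0.15,0,0,0],[0.075,0.245,0.15,0,0,0]]' >/dev/null
python3 -m handwheel '[[0.01,0.035,0,0,0,0],[0.02,0.07,0,0,0,0],[0.025,0.105,0,0,0,0],[0.03,0.14,0,0,0,0],[0.035,0.175,0,0,0,0],[0.035,0.21,0,0,0,0],[0.035,0.223,0,0,0,0],[0.035,0.223,0,0,0,0]]' >/dev/null
python3 -m handwheel '[[0,0,0,0,0,0],[0,0,0,0,0,0],[0,0,0,0,0,0],[0,0,0,0,0,0],[0,0,0,0,0,0],[0,0,0,0,0,0],[0,0,0,0,0,0],[0,0,0,0,0,0]]'
cat >> h.py <<'E'
from scipy.optimize import least_squares
def held(P,p,zoff,tol,r,R,name="held"):
    # upper (far, +x) arc of a horizontal disc held at TCP: boundary circle of known radius R
    D=P-p; m=(np.abs(D[...,2]-zoff)<tol)&(np.hypot(D[...,0],D[...,1])<r); Q=D[m]
    A=np.c_[Q[:,:2],np.ones(len(Q))]; pl=np.linalg.lstsq(A,Q[:,2],rcond=None)[0]
    b=[]
    for a in np.radians(np.arange(-70,71,4)):
        u=np.array([np.cos(a),np.sin(a)]); s=Q[:,:2]@u; t=Q[:,:2]@np.array([-u[1],u[0]])
        k=np.abs(t)<.002
        if k.sum()>3: b.append(Q[k][np.argmax(s[k]),:2])
    b=np.array(b); f=least_squares(lambda c:np.hypot(*(b-c[:2]).T)-R,[0,0],loss="soft_l1",f_scale=.0005)
    print(name,"n",len(Q),"plane",pl.round(4),"centre-TCP",f.x.round(4),"rms",np.sqrt(np.mean(f.fun**2)).round(5))
E
python3 - <<'E'
from h import *
s=bot.read_state(); im,d,P,K,W=cap("wrist","w6.png"); print(s["position"])
held(P,s["position"],-.0124,.003,.04,.032)
print(circ(P,.120,.14,(.651,.160),.045))
Q=P[(P[...,2]>.053)&(P[...,2]<.06)&(np.hypot(P[...,0]-.65,P[...,1]-.16)<.063)]
print("plate",cv2.minEnclosingCircle(Q[:,:2].astype(np.float32)))
E
```

```text
time_s: 15.65
position: [0.581, 0.1608, 0.2982]
tcp_rot: [[1.0, -0.001, 0.0], [-0.001, -1.0, 0.0], [0.0, -0.0, -1.0]]
force: [1.0, -0.2, -0.8]
opening: 0.719
grasp_force: 30.0
[0.58103748 0.16076073 0.29815795]
held n 7334 plane [-0.006   0.0015 -0.0128] centre-TCP [0.0001 0.0002] rms 0.00132
(((0.6508244872093201, 0.16127391159534454), 0.02805960923433304), np.float64(0.13020022104606083), 953)
plate ((0.6508082747459412, 0.15930157899856567), 0.06008552014827728)
```

View pics/w6.png

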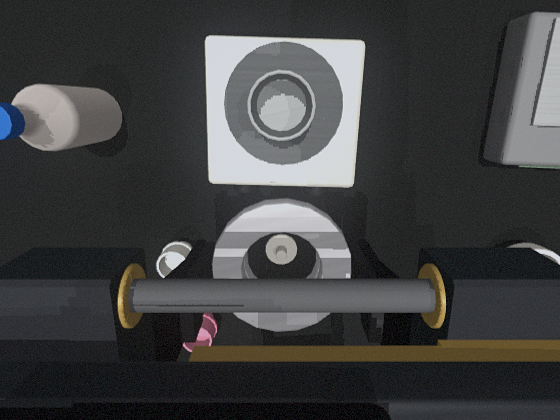

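Beaker standing upright near the centre of the plate (282,105), with the ring level and centred in the grip. Now I'll lower the ring into its mouth.

```bash
python3 -m handwheel '[[0.02,0,-0.01,0,0,0],[0.045,0,-0.025,0,0,0],[0.065,0,-0.05,0,0,0],[0.07,0,-0.08,0,0,0],[0.07,0,-0.105,0,0,0],[0.07,0,-0.12,0,0,0],[0.07,0,-0.127,0,0,0],[0.07,0,-0.13,0,0,0]]'
python3 -m handwheel '[[0,0,0,0,0,0],[0,0,-0.002,0,0,0],[0,0,-0.004,0,0,0],[0,0,-0.006,0,0,0],[0,0,-0.008,0,0,0],[0,0,-0.01,0,0,0],[0,0,-0.011,0,0,0],[0,0,-0.012,0,0,0]]'
python3 -m handwheel '[[0,0,0,0,0,0],[0,0,-0.0005,0,0,0],[0,0,-0.001,0,0,0],[0,0,-0.0015,0,0,0],[0,0,-0.002,0,0,0],[0,0,-0.0025,0,0,0],[0,0,-0.0025,0,0,0],[0,0,-0.0025,0,0,0]]'
```

```text
time_s: 16.37
position: [0.6502, 0.161, 0.1663]
tcp_rot: [[1.0, 0.0, -0.003], [0.0, -1.0, -0.0], [-0.003, 0.0, -1.0]]
force: [-0.0, -0.2, -1.4]
opening: 0.716
grasp_force: 30.0
time_s: 17.03
position: [0.6509, 0.1611, 0.156]
tcp_rot: [[1.0, 0.0, -0.0], [0.0, -1.0, 0.0], [-0.0, -0.0, -1.0]]
force: [-0.4, -0.7, -0.1]
opening: 0.719
grasp_force: 30.0
time_s: 17.7
position: [0.651, 0.1611, 0.1535]
tcp_rot: [[1.0, -0.0, -0.0], [-0.0, -1.0, 0.0], [-0.0, -0.0, -1.0]]
force: [0.0, -0.5, -2.2]
opening: 0.712
grasp_force: 30.0
```

```bash
python3 -m handwheel '[[0,0,-0.0005,0,0,0],[0,0,-0.001,0,0,0],[0,0,-0.001,0,0,0],[0,0,-0.001,0,0,0],[0,0,-0.001,0,0,0],[0,0,-0.001,0,0,0],[0,0,-0.001,0,0,0],[0,0,-0.001,0,0,0]]'
python3 -m handwheel '[[0,0,-0.0005,0,0,0],[0,0,-0.001,0,0,0],[0,0,-0.001,0,0,0],[0,0,-0.001,0,0,0],[0,0,-0.001,0,0,0],[0,0,-0.001,0,0,0],[0,0,-0.001,0,0,0],[0,0,-0.001,0,0,0]]'
```

```text
time_s: 18.37
position: [0.6511, 0.1611, 0.1533]
tcp_rot: [[1.0, 0.0, 0.001], [0.0, -1.0, -0.0], [0.001, 0.0, -1.0]]
force: [-1.9, -0.8, 5.4]
opening: 0.717
grasp_force: 30.0
time_s: 19.03
position: [0.6512, 0.1611, 0.1533]
tcp_rot: [[1.0, 0.0, 0.001], [0.0, -1.0, -0.0], [0.001, 0.0, -1.0]]
force: [-2.8, -0.4, 9.5]
opening: 0.719
grasp_force: 30.0
```

```bash
python3 -m handwheel '[[0,0,0.001,0,0,0],[0,0,0.001,0,0,0],[0,0,0.001,0,0,0],[0,0,0.001,0,0,0],[0,0,0.01,0,0,0],[0,0,0.04,0,0,0],[0,0,0.075,0,0,0],[0,0,0.1,0,0,0]]' 1
python3 -m handwheel '[[-0.03,0.01,0.02,0,0,0],[-0.065,0.03,0.02,0,0,0],[-0.1,0.05,0.02,0,0,0],[-0.135,0.07,0.02,0,0,0],[-0.17,0.09,0.02,0,0,0],[-0.205,0.11,0.02,0,0,0],[-0.221,0.127,0.02,0,0,0],[-0.221,0.127,0.02,0,0,0]]' >/dev/null
python3 -m handwheel '[[0,0,0,0,0,0],[0,0,0,0,0,0],[0,0,0,0,0,0],[0,0,0,0,0,0],[0,0,0,0,0,0],[0,0,0,0,0,0],[0,0,0,0,0,0],[0,0,0,0,0,0]]'
python3 - <<'E'
from h import *
im,d,P,K,W=cap("wrist","w7.png"); print(bot.read_state()["position"])
print(circ(P,.045,.06,(.473,.286),.04))
im,d,P,K,W=cap("side","s7.png"); cv2.imwrite("pics/s7c.png",cv2.resize(im[130:330,90:290],(600,600)))
im,d,P,K,W=cap("top"); m=(np.hypot(P[...,0]-.651,P[...,1]-.161)<.03)&(P[...,2]>.13)&(P[...,2]<.16); print(m.sum(),np.percentile(P[m][:,2],[5,50,95]))
E
```

```text
time_s: 19.7
position: [0.6518, 0.1612, 0.2542]
tcp_rot: [[1.0, -0.0, 0.002], [-0.0, -1.0, 0.0], [0.002, -0.0, -1.0]]
force: [0.1, 0.2, 0.2]
opening: 0.997
grasp_force: 0.0
time_s: 21.03
position: [0.4302, 0.2878, 0.2714]
tcp_rot: [[1.0, -0.001, -0.0], [-0.001, -1.0, -0.0], [-0.0, 0.0, -1.0]]
force: [0.5, 0.2, -0.7]
opening: 1.003
grasp_force: 0.0
[0.43015964 0.28790191 0.27146437]
(((0.4726639688014984, 0.2864850163459778), 0.01896333135664463), np.float64(0.051463559039718), 392)
341 [0.13425403 0.14066934 0.14442947]
```

View pics/s7c.png

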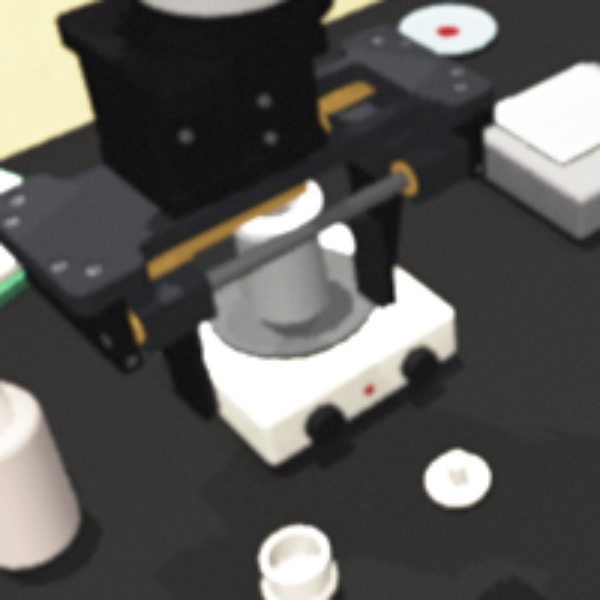

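View pics/w7.png

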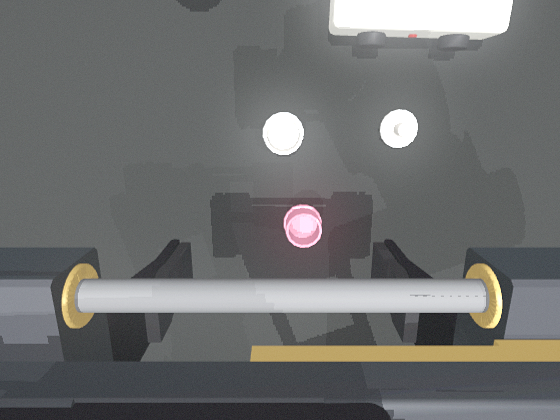

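Side view: ring seated on the beaker, its top measured at 0.141 as expected. The white crucible is at (283,133) in the wrist view, with the pink one at (303,226) to be avoided.

```bash
python3 -m handwheel '[[0.02,-0.001,-0.02,0,0,0],[0.0425,-0.0014,-0.05,0,0,0],[0.0425,-0.0014,-0.085,0,0,0],[0.0425,-0.0014,-0.12,0,0,0],[0.0425,-0.0014,-0.155,0,0,0],[0.0425,-0.0014,-0.185,0,0,0],[0.0425,-0.0014,-0.205,0,0,0],[0.0425,-0.0014,-0.2154,0,0,0]]'
python3 -m handwheel '[[0,0,0,0,0,0],[0,0,0,0,0,0],[0,0,0,0,0,0],[0,0,0,0,0,0],[0,0,0,0,0,0],[0,0,0,0,0,0],[0,0,0,0,0,0],[0,0,0,0,0,0]]' -1
python3 -m handwheel '[[0,0,0,0,0,0],[0,0,0,0,0,0],[0,0,0.02,0,0,0],[0,0,0.05,0,0,0],[0,0,0.09,0,0,0],[0,0,0.13,0,0,0],[0,0,0.17,0,0,0],[0,0,0.21,0,0,0]]'
```

```text
time_s: 21.85
position: [0.471, 0.2861, 0.0532]
tcp_rot: [[1.0, -0.0, -0.005], [-0.0, -1.0, -0.002], [-0.005, 0.002, -1.0]]
force: [-0.4, -0.5, 0.2]
opening: 1.0
grasp_force: 0.0
time_s: 22.52
position: [0.4727, 0.2867, 0.0567]
tcp_rot: [[1.0, -0.0, 0.001], [-0.0, -1.0, 0.0], [0.001, -0.0, -1.0]]
force: [-0.0, 0.2, 0.4]
opening: 0.479
grasp_force: 0.0
time_s: 23.18
position: [0.4717, 0.2864, 0.2677]
tcp_rot: [[1.0, 0.0, -0.001], [0.0, -1.0, -0.0], [-0.001, 0.0, -1.0]]
force: [0.4, -0.9, -0.8]
opening: 0.432
grasp_force: 30.0
```

```bash
python3 -m handwheel '[[0.02,-0.025,0.03,0,0,0],[0.04,-0.05,0.03,0,0,0],[0.06,-0.075,0.03,0,0,0],[0.08,-0.1,0.03,0,0,0],[0.105,-0.1255,0.03,0,0,0],[0.105,-0.1255,0.03,0,0,0],[0.105,-0.1255,0.03,0,0,0],[0.105,-0.1255,0.03,0,0,0]]' > /dev/null
python3 -m handwheel '[[0,0,0,0,0,0],[0,0,0,0,0,0],[0,0,0,0,0,0],[0,0,0,0,0,0],[0,0,0,0,0,0],[0,0,0,0,0,0],[0,0,0,0,0,0],[0,0,0,0,0,0]]'
python3 - <<'E'
from h import *
s=bot.read_state(); im,d,P,K,W=cap("wrist","w8.png"); print(s["position"])
held(P,s["position"],-.004,.003,.025,.019)
print(circ(P,.135,.15,(.651,.160),.045))
Q=P[(P[...,2]>.136)&(P[...,2]<.147)&(np.hypot(P[...,0]-.651,P[...,1]-.161)<.031)]
print(np.linalg.lstsq(np.c_[Q[:,:2]-[.651,.161],np.ones(len(Q))],Q[:,2],rcond=None)[0])
E
```

```text
time_s: 24.52
position: [0.5775, 0.1613, 0.2962]
tcp_rot: [[1.0, 0.0, 0.0], [0.0, -1.0, 0.0], [0.0, -0.0, -1.0]]
force: [0.4, 0.4, -0.0]
opening: 0.429
grasp_force: 30.0
[0.57747197 0.1612549  0.29616615]
held n 1216 plane [-0.0114 -0.0039 -0.0048] centre-TCP [0.0006 0.0001] rms 0.00225
(((0.6509373188018799, 0.16129080951213837), 0.0320158489048481), np.float64(0.14046665693378893), 3748)
[-0.00029521  0.00091242  0.14048695]
```

View pics/w8.png

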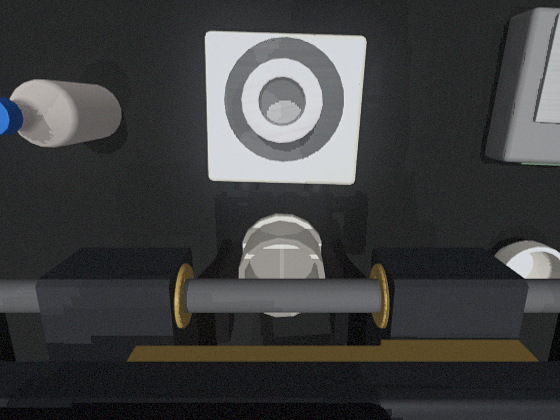

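Ring level and home at (282,100); crucible held upright. Lowering it.

```bash
python3 -m handwheel '[[0.025,0,0,0,0,0],[0.05,0,-0.01,0,0,0],[0.073,0,-0.03,0,0,0],[0.073,0,-0.055,0,0,0],[0.073,0,-0.075,0,0,0],[0.073,0,-0.084,0,0,0],[0.073,0,-0.084,0,0,0],[0.073,0,-0.084,0,0,0]]'
python3 -m handwheel '[[0,0,-0.004,0,0,0],[0,0,-0.009,0,0,0],[0,0,-0.014,0,0,0],[0,0,-0.019,0,0,0],[0,0,-0.024,0,0,0],[0,0,-0.029,0,0,0],[0,0,-0.033,0,0,0],[0,0,-0.035,0,0,0]]'
python3 -m handwheel '[[0,0,0,0,0,0],[0,0,-0.0005,0,0,0],[0,0,-0.001,0,0,0],[0,0,-0.0015,0,0,0],[0,0,-0.002,0,0,0],[0,0,-0.0025,0,0,0],[0,0,-0.003,0,0,0],[0,0,-0.003,0,0,0]]'
```

```text
time_s: 25.23
position: [0.6506, 0.1612, 0.2122]
tcp_rot: [[1.0, 0.0, -0.0], [0.0, -1.0, 0.0], [-0.0, -0.0, -1.0]]
force: [-0.1, 0.0, 0.0]
opening: 0.434
grasp_force: 30.0
time_s: 25.9
position: [0.6501, 0.1611, 0.1761]
tcp_rot: [[1.0, 0.0, -0.001], [0.0, -1.0, -0.0], [-0.001, 0.0, -1.0]]
force: [0.7, -0.6, -0.5]
opening: 0.436
grasp_force: 30.0
time_s: 26.57
position: [0.6505, 0.1612, 0.1741]
tcp_rot: [[1.0, 0.0, -0.0], [0.0, -1.0, -0.0], [-0.0, 0.0, -1.0]]
force: [-0.2, -0.8, -0.6]
opening: 0.435
grasp_force: 30.0
```

```bash
python3 -m handwheel '[[0,0,-0.0004,0,0,0],[0,0,-0.0008,0,0,0],[0,0,-0.001,0,0,0],[0,0,-0.001,0,0,0],[0,0,-0.001,0,0,0],[0,0,-0.001,0,0,0],[0,0,-0.001,0,0,0],[0,0,-0.001,0,0,0]]'
python3 -m handwheel '[[0,0,-0.0003,0,0,0],[0,0,-0.0006,0,0,0],[0,0,-0.0006,0,0,0],[0,0,-0.0006,0,0,0],[0,0,-0.0006,0,0,0],[0,0,-0.0006,0,0,0],[0,0,-0.0006,0,0,0],[0,0,-0.0006,0,0,0]]'
```

```text
time_s: 27.23
position: [0.6506, 0.1612, 0.1735]
tcp_rot: [[1.0, 0.0, 0.0], [0.0, -1.0, 0.0], [0.0, -0.0, -1.0]]
force: [-0.9, 0.4, 2.5]
opening: 0.435
grasp_force: 30.0
time_s: 27.9
position: [0.6507, 0.1613, 0.1735]
tcp_rot: [[1.0, -0.0, 0.001], [-0.0, -1.0, 0.0], [0.001, -0.0, -1.0]]
force: [-2.0, -0.7, 6.5]
opening: 0.433
grasp_force: 30.0
```

```bash
python3 -m handwheel '[[0,0,0.001,0,0,0],[0,0,0.001,0,0,0],[0,0,0.001,0,0,0],[0,0,0.001,0,0,0],[0,0,0.01,0,0,0],[0,0,0.04,0,0,0],[0,0,0.075,0,0,0],[0,0,0.1,0,0,0]]' 1
python3 -m handwheel '[[-0.03,0,0.02,0,0,0],[-0.065,0,0.02,0,0,0],[-0.1,0,0.01,0,0,0],[-0.135,0,0,0,0,0],[-0.17,0,-0.01,0,0,0],[-0.205,0,-0.02,0,0,0],[-0.215,0,-0.03,0,0,0],[-0.215,0,-0.03,0,0,0]]' >/dev/null
python3 -m handwheel '[[0,0,0,0,0,0],[0,0,0,0,0,0],[0,0,0,0,0,0],[0,0,0,0,0,0],[0,0,0,0,0,0],[0,0,0,0,0,0],[0,0,0,0,0,0],[0,0,0,0,0,0]]' -0.2
python3 - <<'E'
from h import *
im,d,P,K,W=cap("wrist","w9.png"); print(bot.read_state()["position"])
print(circ(P,.005,.0135,(.4757,.162),.03),circ(P,.02,.032,(.4757,.162),.02))
im,d,P,K,W=cap("side","s9.png"); cv2.imwrite("pics/s9c.png",cv2.resize(im[130:330,90:290],(600,600)))
im,d,P,K,W=cap("top"); m=(np.hypot(P[...,0]-.651,P[...,1]-.161)<.03)&(P[...,2]>.158)&(P[...,2]<.19); print(m.sum(),np.percentile(P[m][:,2],[5,50,95]))
E
```

```text
time_s: 28.57
position: [0.6513, 0.1613, 0.2754]
tcp_rot: [[1.0, -0.0, 0.003], [-0.0, -1.0, 0.0], [0.003, -0.0, -1.0]]
force: [0.9, -0.6, 1.3]
opening: 0.942
grasp_force: 0.0
time_s: 29.9
position: [0.4356, 0.1612, 0.2425]
tcp_rot: [[1.0, -0.0, -0.0], [-0.0, -1.0, 0.0], [-0.0, -0.0, -1.0]]
force: [-0.1, -0.2, 0.6]
opening: 0.482
grasp_force: 0.0
[0.43559244 0.16114546 0.24253081]
(((0.47563982009887695, 0.16184374690055847), 0.019953813403844833), np.float64(0.008711808597610615), 1056) (((0.47578391432762146, 0.16181303560733795), 0.006964348256587982), np.float64(0.02744071020647118), 168)
104 [0.15907095 0.16688759 0.17139124]
```

View pics/s9c.png

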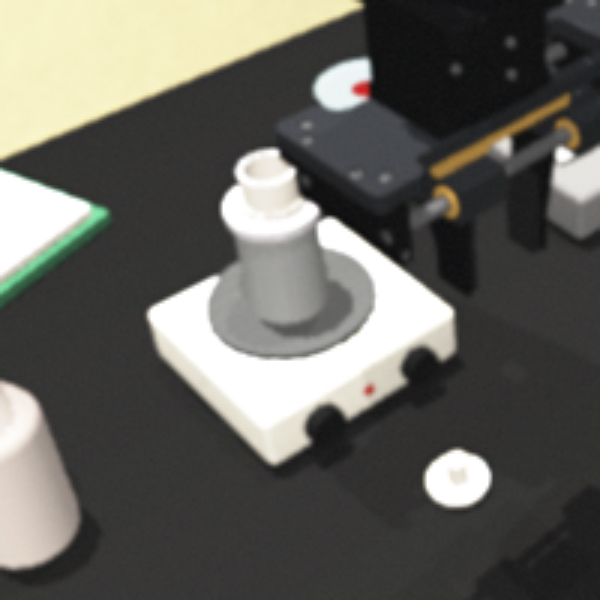

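Side view: crucible seated upright in the ring, at about (270,190) in the crop. Now the lid.

```bash
python3 -m handwheel '[[0.02,0.0007,-0.02,0,0,0],[0.0401,0.0007,-0.05,0,0,0],[0.0401,0.0007,-0.085,0,0,0],[0.0401,0.0007,-0.12,0,0,0],[0.0401,0.0007,-0.15,0,0,0],[0.0401,0.0007,-0.17,0,0,0],[0.0401,0.0007,-0.18,0,0,0],[0.0401,0.0007,-0.185,0,0,0]]'
python3 -m handwheel '[[0,0,-0.004,0,0,0],[0,0,-0.008,0,0,0],[0,0,-0.012,0,0,0],[0,0,-0.016,0,0,0],[0,0,-0.019,0,0,0],[0,0,-0.0205,0,0,0],[0,0,-0.0205,0,0,0],[0,0,-0.0205,0,0,0]]'
python3 -m handwheel '[[0,0,0,0,0,0],[0,0,0,0,0,0],[0,0,0,0,0,0],[0,0,0,0,0,0],[0,0,0,0,0,0],[0,0,0,0,0,0],[0,0,0,0,0,0],[0,0,0,0,0,0]]' -1
python3 -m handwheel '[[0,0,0.005,0,0,0],[0,0,0.02,0,0,0],[0,0,0.05,0,0,0],[0,0,0.09,0,0,0],[0,0,0.13,0,0,0],[0,0,0.17,0,0,0],[0,0,0.21,0,0,0],[0,0,0.24,0,0,0]]'
```

```text
time_s: 30.72
position: [0.475, 0.1618, 0.056]
tcp_rot: [[1.0, -0.0, -0.003], [-0.0, -1.0, -0.0], [-0.003, 0.0, -1.0]]
force: [-0.2, 0.1, -0.3]
opening: 0.402
grasp_force: 0.0
time_s: 31.38
position: [0.4756, 0.1619, 0.0372]
tcp_rot: [[1.0, -0.0, 0.0], [-0.0, -1.0, 0.0], [0.0, -0.0, -1.0]]
force: [-0.0, 0.9, -0.4]
opening: 0.399
grasp_force: 0.0
time_s: 32.05
position: [0.4756, 0.1619, 0.0371]
tcp_rot: [[1.0, 0.0, 0.0], [0.0, -1.0, 0.0], [0.0, -0.0, -1.0]]
force: [0.1, -0.1, 0.2]
opening: 0.149
grasp_force: 30.0
time_s: 32.72
position: [0.4759, 0.162, 0.2808]
tcp_rot: [[1.0, 0.0, 0.004], [0.0, -1.0, 0.0], [0.004, -0.0, -1.0]]
force: [1.2, -0.3, -0.7]
opening: 0.147
grasp_force: 30.0
```

```bash
python3 -m handwheel '[[0.02,0,0.03,0,0,0],[0.04,0,0.03,0,0,0],[0.07,0,0.03,0,0,0],[0.1,0,0.03,0,0,0],[0.1,0,0.03,0,0,0],[0.1,0,0.03,0,0,0],[0.1,0,0.03,0,0,0],[0.1,0,0.03,0,0,0]]' > /dev/null
python3 -m handwheel '[[0,0,0,0,0,0],[0,0,0,0,0,0],[0,0,0,0,0,0],[0,0,0,0,0,0],[0,0,0,0,0,0],[0,0,0,0,0,0],[0,0,0,0,0,0],[0,0,0,0,0,0]]'
python3 - <<'E'
from h import *
s=bot.read_state(); im,d,P,K,W=cap("wrist","w10.png"); print(s["position"])
held(P,s["position"],-.028,.004,.028,.020)
print(circ(P,.16,.18,(.651,.161),.03))
E
```

```text
time_s: 34.05
position: [0.5756, 0.1619, 0.3071]
tcp_rot: [[1.0, 0.0, 0.0], [0.0, -1.0, 0.0], [0.0, -0.0, -1.0]]
force: [-0.3, -1.1, -0.5]
opening: 0.148
grasp_force: 30.0
[0.57562352 0.16191954 0.30705262]
held n 1818 plane [-0.0718  0.0004 -0.0276] centre-TCP [0.0005 0.0001] rms 0.00015
(((0.6507264971733093, 0.16125576198101044), 0.019098544493317604), np.float64(0.16836324501882388), 709)
```

View pics/w10.png

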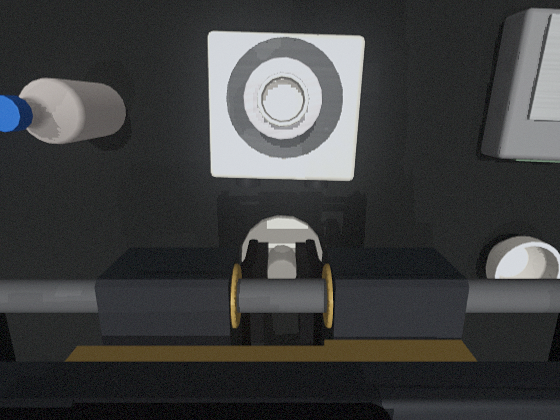

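Crucible mouth at (283,100), lid held by its knob. A quick refit of the lid's tilt from the same pose.

```bash
python3 - <<'E'
from h import *
s=bot.read_state(); im,d,P,K,W=cap("wrist"); D=P-s["position"]
m=(D[...,0]>.0095)&(np.hypot(D[...,0],D[...,1])<.019)&(abs(D[...,2]+.028)<.004); Q=D[m]
f=least_squares(lambda p:Q[:,0]*p[0]+Q[:,1]*p[1]+p[2]-Q[:,2],[0,0,-.028],loss="soft_l1",f_scale=.0003).x
print(len(Q),f)
for a in np.arange(.009,.019,.002):
    k=abs(Q[:,0]-a)<.001; print(a.round(3),np.median(Q[k,2]).round(5),k.sum())
E
```

```text
914 [-0.00759896  0.00247904 -0.02834891]
0.009 -0.02845 73
0.011 -0.02843 242
0.013 -0.02839 233
0.015 -0.02847 198
0.017 -0.02854 134
```

```bash
python3 -m handwheel '[[0.025,0,0,0,0,0],[0.05,-0.0007,-0.01,0,0,0],[0.0748,-0.0007,-0.03,0,0,0],[0.0748,-0.0007,-0.055,0,0,0],[0.0748,-0.0007,-0.075,0,0,0],[0.0748,-0.0007,-0.09,0,0,0],[0.0748,-0.0007,-0.094,0,0,0],[0.0748,-0.0007,-0.094,0,0,0]]'
python3 -m handwheel '[[0,0,-0.001,0,0,0],[0,0,-0.003,0,0,0],[0,0,-0.005,0,0,0],[0,0,-0.007,0,0,0],[0,0,-0.0085,0,0,0],[0,0,-0.0095,0,0,0],[0,0,-0.0105,0,0,0],[0,0,-0.0105,0,0,0]]'
python3 -m handwheel '[[0,0,-0.0003,0,0,0],[0,0,-0.0006,0,0,0],[0,0,-0.0009,0,0,0],[0,0,-0.0012,0,0,0],[0,0,-0.0015,0,0,0],[0,0,-0.0015,0,0,0],[0,0,-0.0015,0,0,0],[0,0,-0.0015,0,0,0]]'
```

```text
time_s: 34.82
position: [0.6495, 0.1611, 0.2114]
tcp_rot: [[1.0, -0.0, -0.004], [-0.0, -1.0, -0.0], [-0.004, 0.0, -1.0]]
force: [-0.7, 0.0, 0.3]
opening: 0.15
grasp_force: 30.0
time_s: 35.48
position: [0.6503, 0.1612, 0.2024]
tcp_rot: [[1.0, 0.0, -0.0], [0.0, -1.0, -0.0], [-0.0, 0.0, -1.0]]
force: [0.2, -0.2, -1.0]
opening: 0.152
grasp_force: 30.0
time_s: 36.15
position: [0.6505, 0.1612, 0.2012]
tcp_rot: [[1.0, -0.0, 0.0], [-0.0, -1.0, 0.0], [0.0, -0.0, -1.0]]
force: [-0.1, 0.9, 1.2]
opening: 0.147
grasp_force: 30.0
```

```bash
python3 -m handwheel '[[0,0,-0.0003,0,0,0],[0,0,-0.0006,0,0,0],[0,0,-0.0008,0,0,0],[0,0,-0.0008,0,0,0],[0,0,-0.0008,0,0,0],[0,0,-0.0008,0,0,0],[0,0,-0.0008,0,0,0],[0,0,-0.0008,0,0,0]]'
```

```text
time_s: 36.82
position: [0.6506, 0.1612, 0.2011]
tcp_rot: [[1.0, 0.0, 0.001], [0.0, -1.0, 0.0], [0.001, -0.0, -1.0]]
force: [-2.7, -1.8, 5.9]
opening: 0.149
grasp_force: 30.0
```

```bash
python3 -m handwheel '[[0,0,0.0008,0,0,0],[0,0,0.0008,0,0,0],[0,0,0.0008,0,0,0],[0,0,0.0008,0,0,0],[0,0,0.0008,0,0,0],[0,0,0.02,0,0,0],[0,0,0.05,0,0,0],[0,0,0.09,0,0,0]]' 0
python3 -m handwheel '[[-0.03,0,0.02,0,0,0],[-0.06,0,0.03,0,0,0],[-0.08,0,0.03,0,0,0],[-0.08,0,0.03,0,0,0],[-0.08,0,0.03,0,0,0],[-0.08,0,0.03,0,0,0],[-0.08,0,0.03,0,0,0],[-0.08,0,0.03,0,0,0]]'
python3 - <<'E'
from h import *
im,d,P,K,W=cap("wrist"); c=np.array([.651,.161])
r=np.hypot(P[...,0]-c[0],P[...,1]-c[1])
for n,lo,hi,R in [("knob",.185,.197,.015),("disc",.167,.180,.03),("ring",.136,.147,.04)]: print(n,circ(P,lo,hi,c,R))
Q=P[(P[...,2]>.167)&(P[...,2]<.18)&(r<.019)&(r>.009)]
print("disc tilt",np.linalg.lstsq(np.c_[Q[:,:2]-c,np.ones(len(Q))],Q[:,2],rcond=None)[0].round(4))
im,*_=cap("side"); cv2.imwrite("pics/s11c.png",cv2.resize(im[120:320,90:357],(800,600)))
E
```

```text
time_s: 37.48
position: [0.6484, 0.1609, 0.2873]
tcp_rot: [[1.0, -0.0, -0.009], [-0.0, -1.0, -0.001], [-0.009, 0.001, -1.0]]
force: [-0.6, 1.0, -0.1]
opening: 0.495
grasp_force: 0.0
time_s: 38.15
position: [0.5714, 0.161, 0.3196]
tcp_rot: [[1.0, -0.0, -0.0], [-0.0, -1.0, -0.0], [-0.0, 0.0, -1.0]]
force: [0.5, 0.3, 0.2]
opening: 0.499
grasp_force: 0.0
knob (((0.6506761312484741, 0.16138987243175507), 0.006978072691708803), np.float64(0.1914170710564972), 313)
disc (((0.6506789922714233, 0.16139107942581177), 0.020086616277694702), np.float64(0.172640172536102), 1990)
ring (((0.6510088443756104, 0.16133619844913483), 0.03196163848042488), np.float64(0.14058208267492084), 2430)
disc tilt [ 0.0008 -0.0036  0.1726]
```

View pics/s11c.png

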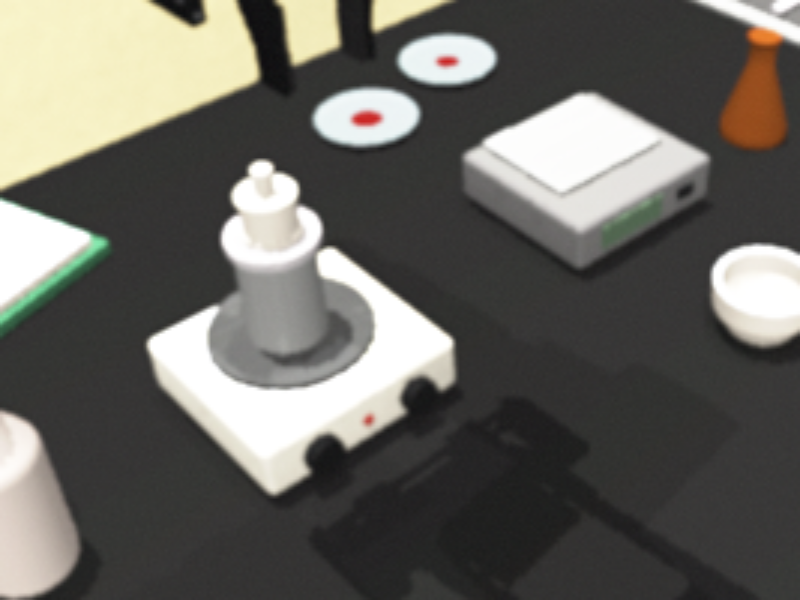

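The stack is complete and upright on the plate, from the beaker at (285,310) to the lid knob at (262,175). Its heights match the expected values and the mortar and flask haven't moved. Handing in.

```bash
python3 -c "
from rig import bot
print(bot.hand_in())"
```

```text
the job is handed in; nothing more can be done
None
```

The steam bath is built and handed in at about 38 s: beaker, ring, crucible and lid are stacked level and fully seated, about 2 mm off the plate's centre, with the mortar, flask and wash bottle left untouched.

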